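# Sweep used tea lights into the dustpan

### The job

Four used tea lights lie about on the worktop. Take the scraper out of its slanted stand, sweep all four tea lights with it into the dustpan until they lie completely inside, and put the scraper back home in its stand. Do not touch the tea lights with the gripper, and leave the tin, the salt shaker and the jar where they are.

Things in the scene. Friction and masses are not known exactly. Their poses are not given: they have to be found in the camera images.
- scraper: Hand scraper, 0.13 kg, same after a half turn about z. Steel blade 100 mm wide (x), 5 mm thick (y), z 0 to 55 mm; ferrule 60 x 14 mm, z 51 to 65; flat-sided wooden grip 30 (x) by 20 mm (y), z 65 to 150. Origin: middle of the blade's lower edge; z up along the grip. Starts home in the stand, leaning 35 degrees in the plane of its blade.
- scraper_grip (a point): Centre of the scraper's wooden grip, on its axis 110 mm above the blade's edge; pinch it here across the 20 mm thickness, fingers parallel to the grip.
- stand: Fixed wooden stand. Two cheeks (inner faces at y = +-4 mm, mouth flared to about 24 mm) hold the blade. Inside, a floor rising to +x at 35 deg carries the blade's edge, a stop on the -x side its side edge. Home, the scraper leans 35 deg, grip to stand -x, thickness along stand y; it goes in and out along that line; its lowest 57 mm are covered. Origin: under middle of 118 x 60 mm foot.
- stand_seat (a point): Where the origin of the scraper (middle of its blade's lower edge) lies when it is home in the stand: 42 mm above the stand's origin.
- dustpan: Fixed metal dustpan; mouth (-x side) faces roughly to the robot's left. Floor 3 mm thick, x -67 to +67 mm; a thin lip slopes to the worktop from x = -67 to -92. Walls 32 mm high on the other three sides, inner faces at x = +63 and y = +-90 mm. A 75 mm round handle sticks out behind (+x). Origin: under the middle of the floor; z up.
- candle_1: Tea-light candle in a metal cup, flat round disc 38 mm across, 15 mm high, 14 g, slides easily. Origin: centre of its underside. It starts flat on the worktop between stand and dustpan.
- candle_2: Tea-light candle in a metal cup, flat round disc 38 mm across, 15 mm high, 14 g, slides easily. Origin: centre of its underside. It starts flat on the worktop between stand and dustpan.
- candle_3: Tea-light candle in a metal cup, flat round disc 38 mm across, 15 mm high, 14 g, slides easily. Origin: centre of its underside. It starts flat on the worktop between stand and dustpan.
- candle_4: Tea-light candle in a metal cup, flat round disc 38 mm across, 15 mm high, 14 g, slides easily. Origin: centre of its underside. It starts flat on the worktop between stand and dustpan.
- tin: Bystander: food tin, 57 mm across, 72 mm tall, loose, at the back edge of the work area. Origin: centre of its underside.
- shaker: Bystander: salt shaker, 44 mm across, 90 mm tall, loose, at the back edge of the work area. Origin: centre of its underside.
- jar: Bystander: jar with a lid, 71 mm across, 110 mm tall, loose, at the back edge of the work area. Origin: centre of its underside.
Not all that is in view belongs to the job. Leave any orange look-alike of the candle_2 alone.

How it is judged:
By the outcome, as a careful person would: the job done as asked, in the order asked, and still so for the second after the job is handed in, with the robot touching nothing.
It also fails if it takes over 72 s, if anything falls off the work surface, if the arm or the gripper's body presses on something with over 40 N, if the wrist force passes 120 N, or if a joint passes its speed limit or range.

### The arm

A 6-joint arm with a two-finger parallel gripper is mounted at the origin on a cart in front of the work surface, level with it; the furniture and walls round the work are solid. World frame = base frame: x ahead of the robot, y to its left, z up, the work surface at z = 0. Lengths are in m, angles in rad, forces in N, time in s.
With the tool pointing down it reaches from about 0.35 to 0.975 m from the base axis. Payload 17.4 kg.
Tool frame: the origin (TCP) lies at the very end of the fingers, on their centre line; the grasp point (between the pads) lies 19 mm behind it (grip_point_offset is the distance from the TCP to the grasp point, in m); z points along the fingers, y is the line along which they close (so a half turn about z gives the same grasp; the last joint's range is limited). The gripper opens to 85 mm and grips with 20 to 120 N. Pads are 22 mm wide; open, the fingers measure 114 mm over their backs; the gripper's body (76 mm by 85 mm) begins 54 mm behind the grasp point. The pads swing forward as they close: fully open they stand 13 mm farther back than shut.
Start: joints at [-1.291, 0.116, 1.442, -0, 1.584, -0.038], TCP at [0.211, -0.641, 0.231] pointing down, gripper open.
Joint ranges: [-2.83, 2.83], [-0.83, 2.19], [0.07, 2.5], [-1.14, 4.28], [0.01, 3], [-2.97, 2.97]. Speed limits (rad/s): [1.89, 1.89, 2.22, 3.14, 3.14, 3.14].

### API

Orientations are given as a unit quaternion [w, x, y, z].
In Python, from plant import state, read_camera, sign_off, grip_point_offset gives the robot as it stands.
- The arm moves only by the shell command python3 -m pendant 'ROWS' [FORCE]. ROWS is JSON, a list that holds one entry, the list of rows, each a list of 7 numbers: the turn, a rotation vector about the tool's x, y, z in degrees, then the shift along the tool's x, y, z in m, then the opening, from 0 (shut) to 1 (fully open). In form: [[[wx, wy, wz, tx, ty, tz, grip], ...]]. A call has 1 to 10 rows; each row shifts and turns the commanded pose from where the row before left it, along the tool's axes as they then stand; what a row does not reach is not made up. A row lasts 1/8 s, in which the tool goes at most 62.5 mm and 10.7 degrees, less where a joint would pass 70% of its speed; a pose out of reach is approached as far as the arm can. A call with a gripper value outside its range is refused whole. The fingers move at their own pace and stop on an object; FORCE is the grip in N (left out, the last holds). Time passes only in rows, so rows that do not move let the fingers close. It gives the time, the measured TCP pose, the force, the opening and the grip force at its end, in the units of the state.
- state(): the state, without advancing time (a new reading comes with each control period).
- read_camera(name): name is "scene" or "side" or "wrist"; returns a dict with "img" (480x640x3 uint8, blue, green, red), "range_z" (480x640 float32, m along the optical axis (not along the pixel's ray), 0 where there is no reading), "fovy" (degrees; the focal length in pixels is half the picture's height over the tangent of half this angle, whatever the lens; pixels are square), "cx", "cy" (the principal point, pixels), "camera_from_world" (4x4, takes a point from world to camera coordinates). Camera axes: x right, y down, z forward; pixel columns grow to the right and rows downward; lengths in m; the calibration is good to about 2 mm. A picture is of the moment at which its call begins.
- sign_off(): hands the job in; it is judged then, once.
The state is a dict: "t": time; "q": joint angles; "qd": joint speeds; "joint_efforts": joint torques, N m; "tcp_pos": TCP position; "orientation": TCP orientation; "contact_force": force on the tool from outside, world axes, zero at the start; "torque": the same for the moment, N m; "grip_width": finger opening in m; "grasp_force": force on a finger pad.
Only numpy, scipy, OpenCV 4.12 (cv2) and the standard library are available. Lean on these libraries where they do the work, as an engineer would, in place of code of your own. Each camera call takes 0.05 s, during which the arm holds its last target. There are 200 camera calls.

## Working session

There is one attempt and no reset: what is moved stays moved. The work goes in short steps, Python scripts to look and compute and a shell command to move; the robot and the scene stay as the last step left them, time stands still between calls to the robot, and variables do not carry over. Pictures are saved under pics/ and viewed, at most 10 in all, crops included, and the job is handed in when it is done.

```bash
ls; mkdir -p pics
cat > h.py <<'E'
import numpy as np, cv2
from plant import state, read_camera
from scipy.spatial.transform import Rotation as R
def cam(n):
    c=read_camera(n); np.savez(f'{n}.npz',**c); return c
def load(n): return np.load(f'{n}.npz')
def world(c,u,v,z=None):
    f=240/np.tan(np.radians(float(c['fovy']))/2); T=np.linalg.inv(c['camera_from_world'])
    d=np.array([(u-c['cx'])/f,(v-c['cy'])/f,1.]); 
    if z is None: s=c['range_z'][int(round(v)),int(round(u))]
    else: s=(z-T[2,3])/(T[:3,:3]@d)[2]
    return T[:3,:3]@(d*s)+T[:3,3]
def pix(c,p):
    f=240/np.tan(np.radians(float(c['fovy']))/2); q=c['camera_from_world']@np.r_[p,1]
    return np.array([q[0]/q[2]*f+c['cx'],q[1]/q[2]*f+c['cy']])
E
python3 - <<'E'
from h import *
for n in('scene','side'):
    c=cam(n); cv2.imwrite(f'pics/{n}0.png',c['img']); print(n,c['fovy'],np.linalg.inv(c['camera_from_world']).round(3).tolist())
print(state())
E
```

```text
pics
scene 43.7123522925818 [[-0.649, -0.411, 0.64, -0.288], [-0.761, 0.36, -0.54, 0.742], [-0.008, -0.838, -0.546, 0.769], [0.0, 0.0, 0.0, 1.0]]
side 50.83864937839998 [[-0.864, -0.23, 0.449, -0.079], [-0.504, 0.389, -0.771, 1.074], [0.003, -0.892, -0.452, 0.676], [0.0, 0.0, 0.0, 1.0]]
{'t': 0.1, 'q': array([-1.29078022e+00,  1.16437208e-01,  1.44221078e+00,  1.49992348e-06,
        1.58397419e+00, -3.77921203e-02]), 'qd': array([ 6.26768412e-05, -5.33893400e-04, -1.86148066e-03, -9.45298508e-04,
       -4.25641379e-04,  2.06584297e-04]), 'joint_efforts': array([ 1.56135004e-03, -7.33665347e+01, -6.33786821e+01, -3.86796694e-05,
        5.30164281e-03, -1.81837811e-05]), 'tcp_pos': array([ 0.21087813, -0.64103729,  0.23062889]), 'orientation': array([-5.11080834e-04,  9.87401152e-01,  1.58236213e-01, -6.14470132e-05]), 'contact_force': array([ 0.25385715, -0.0508162 ,  0.18089717]), 'torque': array([ 0.023672  , -0.00499818,  0.01145584]), 'grasp_force': 0.0, 'grip_width': 0.08544937839388399}
```

View pics/scene0.png

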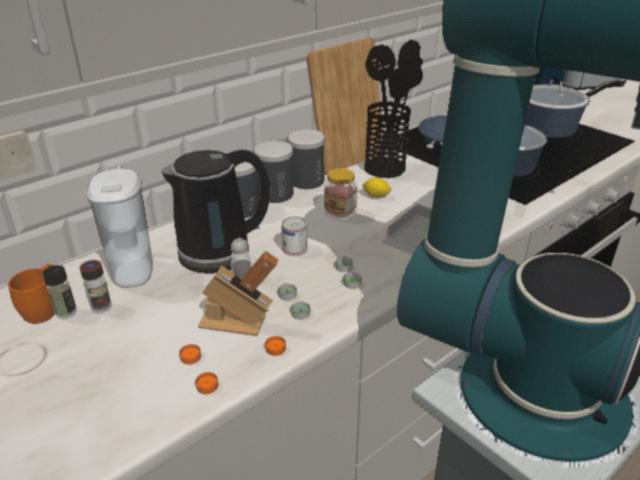

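View pics/side0.png

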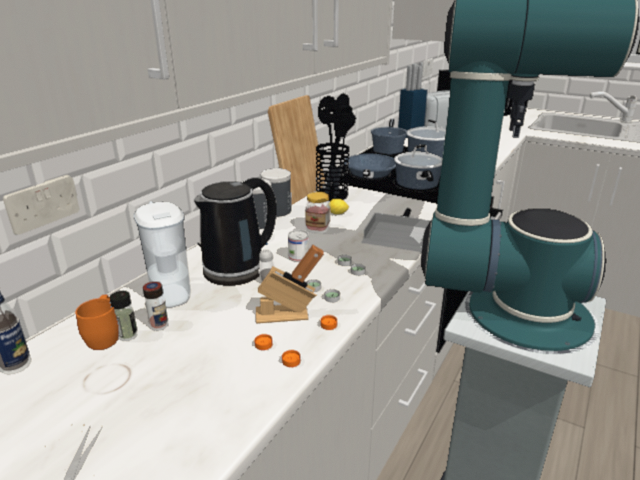

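The scene shows the four green candles at (287,291), (300,310), (344,264), (352,280), the stand near (237,300) with the grip at (262,270), and orange decoys lower left. The dustpan is at about (400,235), partly behind the arm. I'll enlarge this.

Run:
```python
from h import *
c=load('scene'); im=c['img'][205:345,190:440]; cv2.imwrite('pics/s1.png',cv2.resize(im,(800,448),interpolation=cv2.INTER_CUBIC))
c=load('side'); im=c['img'][195:345,245:445]; cv2.imwrite('pics/d1.png',cv2.resize(im,(800,600),interpolation=cv2.INTER_CUBIC))
# candles: green segmentation
for n in('scene','side'):
    c=load(n); hsv=cv2.cvtColor(c['img'],cv2.COLOR_BGR2HSV)
    m=((hsv[...,0]>40)&(hsv[...,0]<85)&(hsv[...,1]>40)).astype(np.uint8); m[:200]=0
    k,l,s,ce=cv2.connectedComponentsWithStats(m)
    for i in range(1,k):
        if s[i,4]>25: print(n,ce[i].round(1),s[i,4],world(c,*ce[i],.013).round(4),world(c,*ce[i]).round(4))
```

```text
scene [343.3 262.9] 49 [0.4761 0.0172 0.013 ] [0.4842 0.0096 0.005 ]
scene [351.4 278.9] 60 [0.4233 0.0431 0.013 ] [0.4327 0.0339 0.0031]
scene [286.9 290.6] 73 [0.4808 0.1686 0.013 ] [0.4865 0.1644 0.0074]
scene [300.2 309. ] 91 [0.4185 0.1849 0.013 ] [0.4222 0.182  0.009 ]
side [313.8 284.1] 27 [0.4841 0.167  0.013 ] [0.4904 0.1568 0.0055]
side [331.8 294.5] 39 [0.4222 0.1853 0.013 ] [0.4284 0.1743 0.0048]
side [ 18.3 345.4] 43 [0.882  0.6776 0.013 ] [0.8109 0.7069 0.062 ]
```

View pics/s1.png

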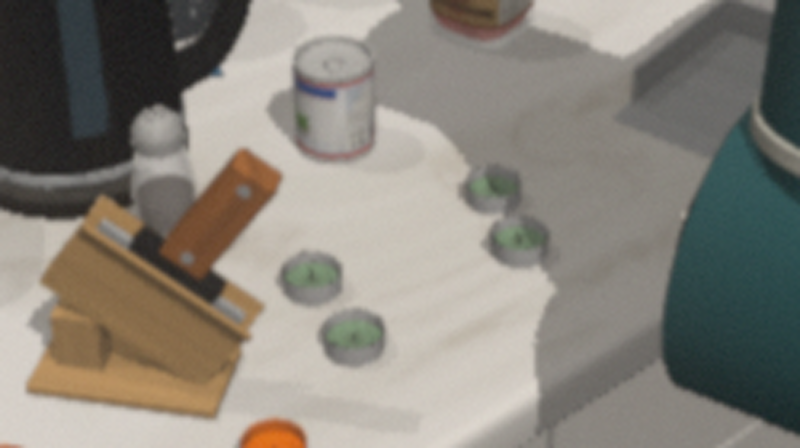

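View pics/d1.png

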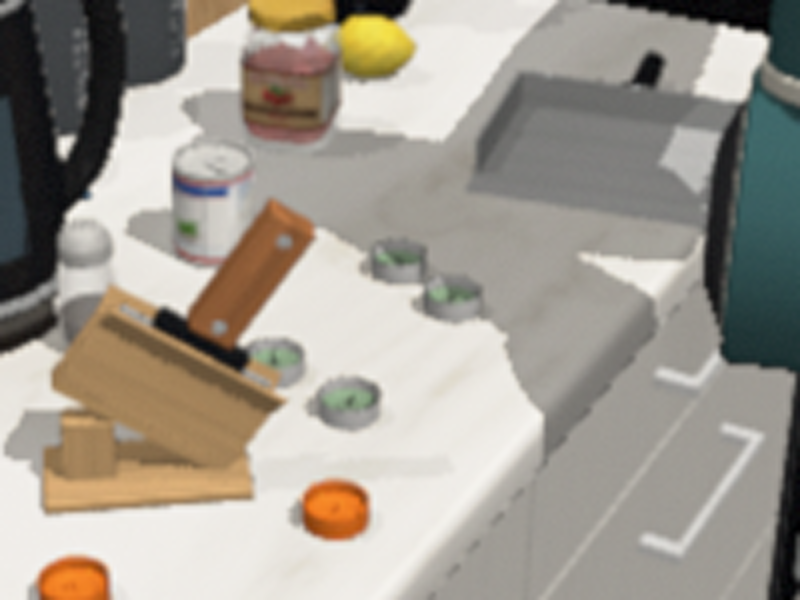

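The crops show the stand, the leaning grip (its end at about (262,160) in the scene crop), and the pan mouth facing the candles. Its lip runs from about (470,190) to (705,225) in the side crop.

Run:
```python
from h import *
s=load('scene'); d=load('side')
S=lambda u,v,z=None:world(s,190+u/3.2,205+v/3.2,z).round(4)
D=lambda u,v,z=None:world(d,245+u/4,195+v/4,z).round(4)
print('foot front L,R bottom',S(28,391,0),S(214,415,0),D(45,510,0),D(251,496,0))
print('foot R back', S(240,350,.0))
print('grip pins',S(243,190),S(185,257),D(285,242),D(209,326))
print('gripend',S(262,168),D(290,212), 'gripend corners',S(243,150),S(281,178),D(273,200),D(314,234))
print('lip L,R',D(470,190,0),D(705,225,0),'rear top L',D(520,75,.035),'rear top along',D(735,97,.035),'handle',D(650,68),'wall front-left',D(480,150,.03), 'floor/back', D(528,105,.003),D(700,130,.003))
print('tin',S(335,130),'shaker',S(160,150),'jar',D(290,70))
# plane normal of front grip face from depth
T=np.linalg.inv(s['camera_from_world'])
P=np.array([world(s,u,v) for u in range(240,285) for v in range(250,300) if (lambda b:b[2]>90 and b[2]-b[0]>50 and b[2]<200)(s['img'][v,u].astype(int))])
P=P[(P[:,2]>.08)]
print(len(P)); c=P.mean(0); U,W,V=np.linalg.svd(P-c); print(c,W/np.sqrt(len(P)),V)
```

```text
foot front L,R bottom [0.5164 0.3556 0.    ] [0.4264 0.2839 0.    ] [0.5211 0.3531 0.    ] [ 0.4289  0.2834 -0.    ]
foot R back [0.4633 0.2376 0.    ]
grip pins [0.4199 0.2575 0.1539] [0.4508 0.279  0.1004] [0.4212 0.2573 0.1535] [0.4566 0.2802 0.1018]
gripend [0.4197 0.2441 0.1626] [-0.0786  1.0739  0.6758] gripend corners [0.4316 0.2478 0.1701] [ 0.5926  0.1069 -0.0014] [0.4356 0.2459 0.1701] [ 0.5553 -0.0009  0.0013]
lip L,R [ 0.4925 -0.1198  0.    ] [ 0.3244 -0.1559 -0.    ] rear top L [ 0.5178 -0.2548  0.035 ] rear top along [ 0.3583 -0.301   0.035 ] handle [ 0.4436 -0.342   0.0247] wall front-left [ 0.4896 -0.1278  0.03  ] floor/back [ 0.5168 -0.2709  0.003 ] [ 0.3821 -0.2969  0.003 ]
tin [0.5806 0.0675 0.0273] shaker [0.5939 0.2012 0.0644] jar [ 0.6358 -0.1022  0.0705]
620
[0.43355377 0.26521682 0.13444987] [0.04671597 0.02065043 0.00821084] [[-0.66067602  0.27546002  0.69830435]
 [-0.10445746  0.88745424 -0.44890268]
 [ 0.7433679   0.36952234  0.55754588]]
```

```bash
cat >> h.py <<'E'
def rot(z,y):
    z=np.array(z,float);z/=np.linalg.norm(z);y=np.array(y,float);y-=z*(y@z);y/=np.linalg.norm(y)
    return np.c_[np.cross(y,z),y,z]
def down(yaw): return rot([0,0,-1],[np.cos(np.radians(yaw)),np.sin(np.radians(yaw)),0])
def Rq(q): return R.from_quat(np.r_[q[1:],q[0]]).as_matrix()
def now():
    s=state(); return s['tcp_pos'],Rq(s['orientation'])
def plan(p1,R1,N,p0=None,R0=None):
    if p0 is None: p0,R0=now()
    w=R.from_matrix(R0.T@R1).as_rotvec()/N
    A=sum(R.from_rotvec(k*w).as_matrix() for k in range(N))
    t=np.linalg.solve(A,R0.T@(np.array(p1)-p0))
    row=np.r_[np.degrees(w).round(2),t.round(4)]
    # result after rounding
    p,Q=np.array(p0),R0
    for k in range(N): p=p+Q@row[3:]; Q=Q@R.from_rotvec(np.radians(row[:3])).as_matrix()
    print(N,'x',row.tolist(),'|t|',np.linalg.norm(t).round(4),'|w|',np.degrees(np.linalg.norm(w)).round(2),'end',p.round(4))
    return p,Q
yaw=np.radians(36.9)
sx=np.array([np.cos(yaw),np.sin(yaw),0]); sy=np.array([-sx[1],sx[0],0])
seat=np.array([.4912,.295,.042]); a=-sx*np.sin(np.radians(35))+np.array([0,0,np.cos(np.radians(35))])
Rg=rot(-a,-sy)
E
python3 - <<'E'
from h import *
p,Q=plan([.44,-.2,.32],down(-80),13)
plan(seat+a*.25,Rg,14,p,Q)
E
```

```text
13 x [-0.0, 0.0, 0.63, 0.0255, -0.0285, -0.0069] |t| 0.0389 |w| 0.63 end [ 0.4394 -0.2001  0.3207]
14 x [0.58, 2.45, -1.86, 0.0052, -0.0287, 0.0079] |t| 0.0302 |w| 3.13 end [0.3765 0.209  0.246 ]
```

```bash
python3 -m pendant '[[[0,0,0.63,0.0255,-0.0285,-0.0069,1],[0,0,0.63,0.0255,-0.0285,-0.0069,1],[0,0,0.63,0.0255,-0.0285,-0.0069,1],[0,0,0.63,0.0255,-0.0285,-0.0069,1],[0,0,0.63,0.0255,-0.0285,-0.0069,1],[0,0,0.63,0.0255,-0.0285,-0.0069,1],[0,0,0.63,0.0255,-0.0285,-0.0069,1]]]'
python3 -m pendant '[[[0,0,0.63,0.0255,-0.0285,-0.0069,1],[0,0,0.63,0.0255,-0.0285,-0.0069,1],[0,0,0.63,0.0255,-0.0285,-0.0069,1],[0,0,0.63,0.0255,-0.0285,-0.0069,1],[0,0,0.63,0.0255,-0.0285,-0.0069,1],[0,0,0.63,0.0255,-0.0285,-0.0069,1],[0,0,0,0,0,0,1]]]'
python3 - <<'E'
from h import *
c=cam('wrist'); cv2.imwrite('pics/w1.png',c['img']); 
plan(seat+a*.25,Rg,14)
E
```

```text
t: 0.98
tcp_pos: [0.3265, -0.3984, 0.2796]
orientation: [-0.0, 0.993, 0.12, -0.0]
contact_force: [-0.2, -0.3, -0.0]
grip_width: 0.0855
grasp_force: 0.0
t: 1.85
tcp_pos: [0.4403, -0.1985, 0.3213]
orientation: [-0.0, 0.996, 0.089, 0.0]
contact_force: [-0.4, 0.6, 0.6]
grip_width: 0.0856
grasp_force: 0.0
14 x [0.58, 2.45, -1.85, 0.0052, -0.0287, 0.0078] |t| 0.0302 |w| 3.13 end [0.3761 0.2093 0.2472]
```

View pics/w1.png

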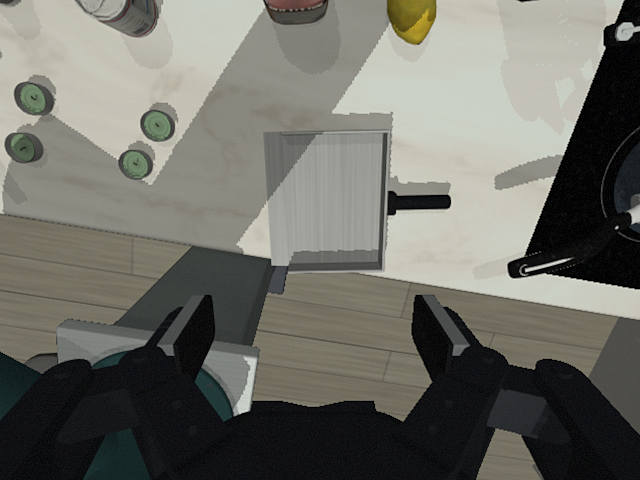

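The wrist view shows the whole pan: lip edge (265,132) to (272,270), rear wall near x≈385, and handle root at (390,202). All four candles are on the left at (34,98), (23,147), (157,125) and (136,164).

```bash
python3 - <<'E'
from h import *
c=load('wrist')
for n,u,v,z in [('lipfar',265,132,0),('lipnear',272,270,0),('rearfar top',391,131,.035),('rearnear top',384,270,.035),('handle root',390,203,.02),('handle end',450,202,.02),('rearfloor far',383,135,.003),('rear floor near',381,263,.003)]+[('c',u,v,.012) for u,v in[(34,98),(23,147),(157,125),(136,164)]]:
    print(n,world(c,u,v,z).round(4),world(c,u,v).round(4))
E
python3 -m pendant '[[[0.58,2.45,-1.85,0.0052,-0.0287,0.0078,1],[0.58,2.45,-1.85,0.0052,-0.0287,0.0078,1],[0.58,2.45,-1.85,0.0052,-0.0287,0.0078,1],[0.58,2.45,-1.85,0.0052,-0.0287,0.0078,1],[0.58,2.45,-1.85,0.0052,-0.0287,0.0078,1],[0.58,2.45,-1.85,0.0052,-0.0287,0.0078,1],[0.58,2.45,-1.85,0.0052,-0.0287,0.0078,1]]]'
python3 -m pendant '[[[0.58,2.45,-1.85,0.0052,-0.0287,0.0078,0.7],[0.58,2.45,-1.85,0.0052,-0.0287,0.0078,0.7],[0.58,2.45,-1.85,0.0052,-0.0287,0.0078,0.7],[0.58,2.45,-1.85,0.0052,-0.0287,0.0078,0.7],[0.58,2.45,-1.85,0.0052,-0.0287,0.0078,0.7],[0.58,2.45,-1.85,0.0052,-0.0287,0.0078,0.7],[0.58,2.45,-1.85,0.0052,-0.0287,0.0078,0.7],[0,0,0,0,0,0,0.7]]]'
python3 - <<'E'
from h import *
print(state()['q'].round(2))
c=cam('wrist'); cv2.imwrite('pics/w2.png',c['img']); 
plan(seat+a*.25,Rg,3)
E
```

```text
lipfar [ 0.4982 -0.1246 -0.    ] [ 0.4983 -0.1249  0.0022]
lipnear [ 0.306  -0.1611  0.    ] [-0.0639 -0.1195 -0.8151]
rearfar top [ 0.5275 -0.2786  0.035 ] [ 0.5283 -0.286   0.0014]
rearnear top [ 0.3488 -0.3135  0.035 ] [ 0.3354 -0.3239  0.0006]
handle root [ 0.4384 -0.3029  0.02  ] [ 0.4401 -0.3004  0.0295]
handle end [ 0.4538 -0.381   0.02  ] [ 0.4547 -0.378   0.0268]
rearfloor far [ 0.5216 -0.2766  0.003 ] [ 0.5215 -0.2749  0.0112]
rear floor near [ 0.3463 -0.3162  0.003 ] [ 0.3563 -0.3085  0.0301]
c [0.4884 0.1605 0.012 ] [0.4881 0.1643 0.007 ]
c [0.4254 0.1783 0.012 ] [0.4251 0.1797 0.0103]
c [0.483  0.0095 0.012 ] [0.4826 0.0119 0.0064]
c [0.4292 0.0345 0.012 ] [0.4284 0.0366 0.0078]
t: 2.78
tcp_pos: [0.4259, 0.0056, 0.2754]
orientation: [-0.048, 0.968, 0.198, 0.146]
contact_force: [-0.1, 0.1, 0.0]
grip_width: 0.0852
grasp_force: 0.0
t: 3.78
tcp_pos: [0.3917, 0.2152, 0.2474]
orientation: [-0.094, 0.906, 0.303, 0.279]
contact_force: [0.2, 0.1, -0.4]
grip_width: 0.0594
grasp_force: 0.0
[ 0.33 -0.83  2.21  0.19  1.2   1.24]
3 x [-0.03, 0.25, -0.02, -0.0045, -0.0016, -0.0027] |t| 0.0055 |w| 0.25 end [0.3765 0.2089 0.2468]
```

View pics/w2.png

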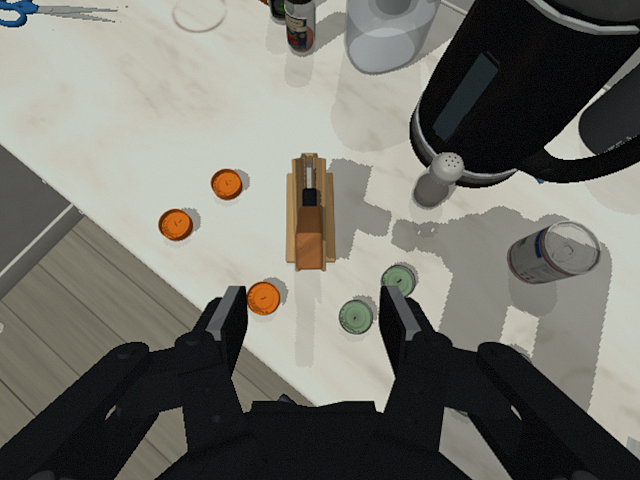

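The wrist view looks down on the stand: grip end at about (310,250), foot from (287..335, 175..262). I'll check my stand model against it by projection.

Run:
```python
from h import *
for n,cr in(('wrist',(240,130,160,160,3.75)),('scene',(190,240,100,100,6))):
    c=load(n); im=c['img'].copy(); u0,v0,w,h,k=cr
    im=cv2.resize(im[v0:v0+h,u0:u0+w],None,fx=k,fy=k,interpolation=cv2.INTER_CUBIC)
    def line(P,col):
        q=[((pix(c,p)-[u0,v0]+.5)*k).astype(int).tolist() for p in P]
        cv2.polylines(im,[np.array(q)],True,col,1)
    o=seat-[0,0,.042]
    line([o+x*.059*sx+y*.03*sy for x,y in((1,1),(1,-1),(-1,-1),(-1,1))],(255,0,0))
    b=np.cross(sy,a)
    for l,col in((.15,(0,255,0)),(.065,(255,255,0))): line([seat+l*a+x*.015*b+y*.01*sy for x,y in((1,1),(1,-1),(-1,-1),(-1,1))],col)
    cv2.imwrite(f'pics/m_{n}.png',im)
A=cv2.imread('pics/m_wrist.png');B=cv2.imread('pics/m_scene.png'); m=np.zeros((600,800,3),np.uint8)
m[:,:400]=A[:,60:460]; m[:,400:]=B[:,100:500]; cv2.imwrite('pics/m.png',m)
plan(seat+a*.171,Rg,4)
```

```text
4 x [-0.02, 0.19, -0.02, -0.0032, -0.0012, 0.0177] |t| 0.0181 |w| 0.19 end [0.4127 0.2362 0.1822]
```

View pics/m.png

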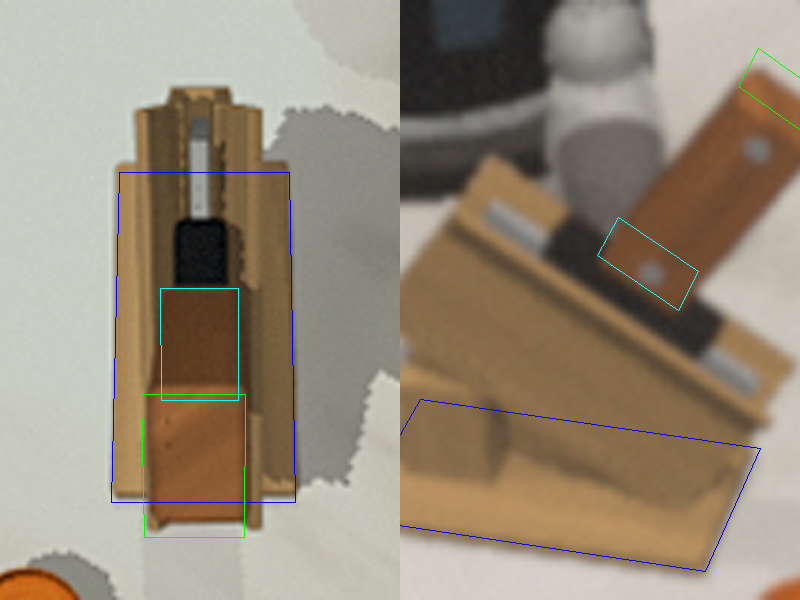

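The model fits laterally within 1 mm, and the stand sits about 3 mm further along its +x. I'll correct that and go in to grasp.

```bash
echo 'seat=seat+.003*sx' >> h.py
python3 - <<'E'
from h import *
p,Q=plan(seat+a*.171,Rg,4)
plan(seat+a*.091,Rg,5,p,Q)
E
```

```text
4 x [-0.02, 0.19, -0.02, -0.0026, -0.0012, 0.0182] |t| 0.0184 |w| 0.19 end [0.4152 0.238  0.182 ]
5 x [-0.0, -0.0, 0.0, -0.0, 0.0, 0.016] |t| 0.016 |w| 0.01 end [0.4519 0.2656 0.1164]
```

```bash
python3 -m pendant '[[[0,0.19,0,-0.0026,-0.0012,0.0182,0.7],[0,0.19,0,-0.0026,-0.0012,0.0182,0.7],[0,0.19,0,-0.0026,-0.0012,0.0182,0.7],[0,0.19,0,-0.0026,-0.0012,0.0182,0.7],[0,0,0,0,0,0,0.7]]]'
python3 - <<'E'
from h import *
print((Rg.T@(now()[0]-seat)).round(4),state()['q'].round(2))
plan(seat+a*.091,Rg,5)
E
```

```text
t: 4.45
tcp_pos: [0.4156, 0.2371, 0.1813]
orientation: [-0.096, 0.905, 0.3, 0.284]
contact_force: [0.9, -0.5, -0.1]
grip_width: 0.0595
grasp_force: 0.0
[-0.0005  0.0009 -0.1704] [ 0.37 -0.74  2.27  0.18  1.02  1.25]
5 x [-0.01, 0.01, -0.04, 0.0001, -0.0002, 0.0159] |t| 0.0159 |w| 0.04 end [0.4517 0.2655 0.1164]
```

```bash
python3 -m pendant '[[[0,0,0,0,-0.0002,0.016,0.7],[0,0,0,0,-0.0002,0.016,0.7],[0,0,0,0,-0.0002,0.016,0.7],[0,0,0,0,-0.0002,0.016,0.7],[0,0,0,0,-0.0002,0.016,0.7],[0,0,0,0,0,0,0.7]]]'
python3 -m pendant '[[[0,0,0,0,0,0,0],[0,0,0,0,0,0,0],[0,0,0,0,0,0,0],[0,0,0,0,0,0,0],[0,0,0,0,0,0,0],[0,0,0,0,0,0,0]]]' 70
python3 - <<'E'
from h import *
s=state();print(s['t'],s['contact_force'],s['torque'],(Rg.T@(now()[0]-seat)).round(4),s['q'].round(2))
E
```

```text
t: 5.2
tcp_pos: [0.4518, 0.2661, 0.117]
orientation: [-0.096, 0.905, 0.301, 0.285]
contact_force: [0.7, 0.2, -0.3]
grip_width: 0.0595
grasp_force: 0.0
t: 5.95
tcp_pos: [0.4518, 0.2666, 0.1183]
orientation: [-0.096, 0.905, 0.301, 0.286]
contact_force: [-4.1, -6.3, 6.8]
grip_width: 0.0193
grasp_force: 68.1
5.95 [-4.13305598 -6.31901242  6.80991055] [-0.83556264  0.41294858 -0.24825446] [ 0.0015 -0.001  -0.0921] [ 0.41 -0.56  2.28  0.18  0.83  1.26]
```

```bash
python3 -c "
from h import *
p,Q=now(); np.savez('home.npz',p=p,Q=Q)"
python3 -m pendant '[[[0,0,0,0,0,-0.01,0],[0,0,0,0,0,-0.014,0],[0,0,0,0,0,-0.014,0],[0,0,0,0,0,-0.014,0],[0,0,0,0,0,-0.014,0],[0,0,0,0,0,-0.012,0],[0,0,0,0,0,0,0]]]'
python3 - <<'E'
from h import *
s=state();print((Rg.T@(now()[0]-seat)).round(4),s['q'].round(2),s['grasp_force'])
p,Q=now()
p,Q=plan(p+[0.01,-.03,.05],Q,2)
# behind A,B
A=np.array([.4835,.011]);B=np.array([.430,.0355])
d=np.array([-.16,-.987]);d/=np.linalg.norm(d); w=np.array([-d[1],d[0]])
print('lat',A@w,B@w,'fwd',A@d,B@d)
m=w*(A@w+B@w)/2; st=m+d*(min(A@d,B@d)-.019-.0025-.012)
print('start',st,'yaw',np.degrees(np.arctan2(d[1],d[0])))
plan([*st,.18],down(np.degrees(np.arctan2(d[1],d[0]))),9,p,Q)
E
```

```text
t: 6.82
tcp_pos: [0.4158, 0.2396, 0.1821]
orientation: [-0.096, 0.905, 0.301, 0.286]
contact_force: [0.3, 0.2, -0.8]
grip_width: 0.0191
grasp_force: 68.5
[ 0.0012 -0.001  -0.1701] [ 0.38 -0.74  2.27  0.18  1.02  1.26] 68.47063064575195
2 x [0.0, 0.0, 0.0, 0.0103, 0.015, -0.0233] |t| 0.0296 |w| 0.0 end [0.4258 0.2095 0.232 ]
lat 0.4755094245106047 0.41877837169555765 fwd -0.08822719082909514 -0.1038504954249974
start [0.46336063 0.06402931] yaw -99.20796905371944
9 x [-1.58, -3.69, 4.95, -0.0023, 0.0176, 0.0046] |t| 0.0183 |w| 6.37 end [0.463  0.0638 0.1801]
```

```bash
python3 -m pendant '[[[0,0,0,0.0103,0.015,-0.0233,0],[0,0,0,0.0103,0.015,-0.0233,0]]]' | head -2
python3 -m pendant '[[[-1.58,-3.69,4.95,-0.0023,0.0176,0.0046,0],[-1.58,-3.69,4.95,-0.0023,0.0176,0.0046,0],[-1.58,-3.69,4.95,-0.0023,0.0176,0.0046,0],[-1.58,-3.69,4.95,-0.0023,0.0176,0.0046,0],[-1.58,-3.69,4.95,-0.0023,0.0176,0.0046,0],[-1.58,-3.69,4.95,-0.0023,0.0176,0.0046,0],[-1.58,-3.69,4.95,-0.0023,0.0176,0.0046,0],[-1.58,-3.69,4.95,-0.0023,0.0176,0.0046,0],[-1.58,-3.69,4.95,-0.0023,0.0176,0.0046,0],[0,0,0,0,0,0,0]]]'
python3 - <<'E'
from h import *
s=state();print(s['q'].round(2),now()[1].round(3))
c=cam('scene');im=c['img'][190:340,240:440]; cv2.imwrite('pics/s2.png',cv2.resize(im,(800,600),interpolation=cv2.INTER_CUBIC))
plan([.4634,.0640,.098],down(-99.2),3)
E
```

```text
t: 7.08
tcp_pos: [0.4258, 0.2095, 0.2307]
t: 8.32
tcp_pos: [0.4633, 0.0636, 0.1778]
orientation: [0.0, 0.997, -0.081, -0.002]
contact_force: [0.4, 0.2, -1.6]
grip_width: 0.0191
grasp_force: 68.6
[ 0.08 -0.33  1.94 -0.    1.54  1.81] [[ 0.987 -0.161 -0.004]
 [-0.161 -0.987 -0.001]
 [-0.004  0.001 -1.   ]]
3 x [0.01, 0.04, 0.01, 0.0001, 0.0, 0.0267] |t| 0.0267 |w| 0.05 end [0.4635 0.064  0.0981]
```

View pics/s2.png

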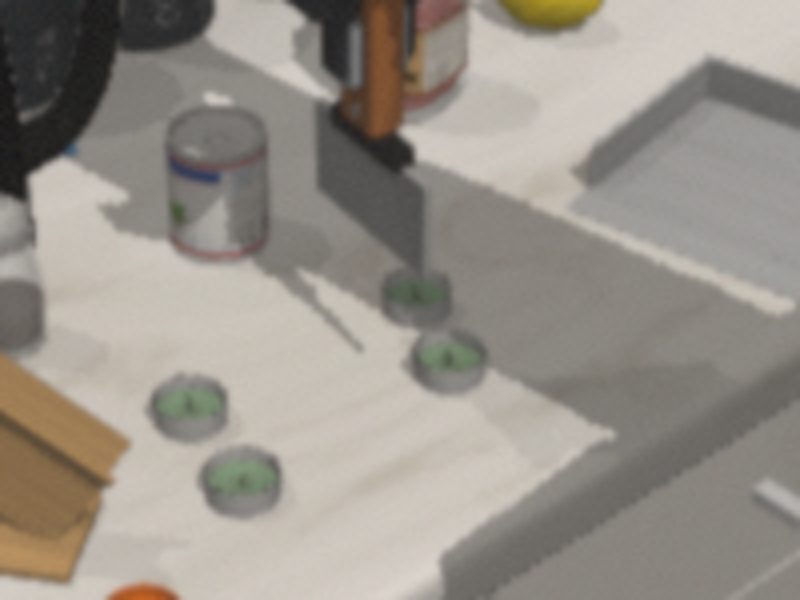

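Blade hangs upright; its lower corners are at crop (320,187) and (420,265). I'll compare with prediction.

Run:
```python
from h import *
c=load('scene'); p,Q=now()
for l in(.088,.091,.094):
  print(l,[((pix(c,p+l*Q[:,2]+x*Q[:,0])-[240,190]+.5)*4).round(0) for x in(.05,-.05)])
```

```text
0.088 [array([316., 172.]), array([422., 265.])]
0.091 [array([316., 177.]), array([422., 270.])]
0.094 [array([316., 182.]), array([422., 275.])]
```

Run:
```python
from h import *
c=load('scene'); p,Q=now()
P=[]
for u in range(312,352):
    for v in range(200,262):
        q=Q.T@(world(c,u,v)-p)
        if abs(q[1])<.012 and q[2]>.03 and q[2]<.13: P.append((u,v,*q))
P=np.array(P); print(len(P))
for u in sorted(set(P[:,0])):
    s=P[P[:,0]==u]; b=s[s[:,1].argmax()]; print(int(u),int(s[:,1].min()),int(b[1]),(b[2:]*1000).round(1), end=' | ')
```

```text
732
319 214 236 [45.7 -1.6 93.8] | 320 214 237 [38.7 -3.4 91.8] | 321 215 238 [32.5 -4.9 90.3] | 322 215 239 [29.4 -4.3 91.3] | 323 216 240 [29.6 -1.8 94.8] | 324 217 240 [24.4 -2.6 91.5] | 325 219 241 [21.8 -1.7 92.9] | 326 219 242 [19.3 -0.9 94.2] | 327 220 243 [13.7 -2.  93.2] | 328 221 244 [ 7.8 -3.3 91.8] | 329 222 245 [ 2.  -4.6 90.6] | 330 223 246 [ 1.3 -2.6 93.3] | 331 224 247 [-4.1 -3.7 92.3] | 332 224 247 [-6.2 -2.6 91.5] | 333 225 248 [-10.5  -3.   91.3] | 334 226 249 [-14.2  -2.9  91.7] | 335 224 250 [-15.   -1.   94.3] | 336 224 251 [-21.   -2.5  92.7] | 337 226 252 [-26.1  -3.4  91.9] | 338 227 253 [-26.8  -1.5  94.6] | 339 227 253 [-32.3  -2.8  90.9] | 340 224 254 [-36.2  -2.9  91. ] | 341 227 255 [-39.2  -2.5  91.8] | 342 227 256 [-42.2  -2.1  92.6] | 343 227 257 [-49.   -4.3  90.1] | 344 233 258 [-49.4  -2.1  93.2] | 345 234 259 [-51.6  -1.1  94.6] | 346 235 258 [-53.4  -0.   91.5] | 347 236 257 [-54.3   1.7  89.2] |
```

Blade is level and centred, edge 92 mm below the TCP. Descend to about 7 mm clearance and sweep the first pair.

```bash
python3 -m pendant '[[[0,0,0,0,0,0.03,0],[0,0.1,0,0,0,0.03,0],[0,0.1,0,0,0,0.0188,0],[0,0,0,0,0,0,0]]]' 
python3 -m pendant '[[[0,0,0,0,0.008,0,0],[0,0,0,0,0.015,0,0],[0,0,0,0,0.015,0,0],[0,0,0,0,0.015,0,0],[0,0,0,0,0.015,0,0],[0,0,0,0,0.015,0,0],[0,0,0,0,0.015,0,0],[0,0,0,0,0.015,0,0],[0,0,0,0,0.015,0,0],[0,0,0,0,0.015,0,0]]]'
python3 - <<'E'
from h import *
p,Q=now(); plan([.417,-.22,.0992],down(-99.2),10)
E
```

```text
t: 8.88
tcp_pos: [0.4624, 0.0643, 0.0994]
orientation: [0.0, 0.997, -0.08, 0.0]
contact_force: [-0.5, -0.6, -0.9]
grip_width: 0.0189
grasp_force: 68.7
t: 10.12
tcp_pos: [0.4398, -0.0782, 0.1003]
orientation: [0.0, 0.997, -0.08, 0.001]
contact_force: [-0.4, 0.4, -1.5]
grip_width: 0.0192
grasp_force: 68.6
10 x [0.0, -0.01, -0.0, 0.0, 0.0144, 0.0001] |t| 0.0144 |w| 0.01 end [ 0.4168 -0.2203  0.0994]
```

```bash
python3 -m pendant '[[[0,0,0,0,0.0145,0,0],[0,0,0,0,0.0145,0,0],[0,0,0,0,0.0145,0.0002,0],[0,0,0,0,0.0145,0.0002,0],[0,0,0,0,0.0145,0,0],[0,0,0,0,0.0145,0,0],[0,0,0,0,0.0145,0,0],[0,0,0,0,0.0145,0,0],[0,0,0,0,0.0145,0,0],[0,0,0,0,0.013,0,0]]]' 
python3 -m pendant '[[[0,0,0,0,0,0,0],[0,0,0,0,-0.005,-0.01,0],[0,0,0,0,-0.01,-0.04,0],[0,0,0,0,-0.01,-0.04,0],[0,0,0,0,0,0,0]]]'
cat > look.py <<'E'
from h import *
def cand(n,zmax=.03):
    c=cam(n); hsv=cv2.cvtColor(c['img'],cv2.COLOR_BGR2HSV)
    m=((hsv[...,0]>35)&(hsv[...,0]<85)&(hsv[...,1]>35)).astype(np.uint8)
    m=cv2.morphologyEx(m,cv2.MORPH_CLOSE,np.ones((3,3)))
    k,l,s,ce=cv2.connectedComponentsWithStats(m)
    po=np.array([.422,-.233]);px=np.array([.19,-.982]);py=np.array([.982,.19])
    for i in range(1,k):
        if s[i,4]>20:
            P=world(c,*ce[i])
            if .3<P[0]<.56 and -.35<P[1]<.3 and abs(P[2])<.05: print(n,ce[i].round(1),s[i,4],P.round(4),'pan',((P[:2]-po)@np.c_[px,py]).round(4))
    return c
E
python3 - <<'E'
from look import *
for n in('scene','side','wrist'): cand(n)
C=np.array([.487,.164]);D=np.array([.4235,.181])
d=np.array([-.111,-.994]);d/=np.linalg.norm(d); w=np.array([-d[1],d[0]])
st=w*(C@w+D@w)/2+d*(min(C@d,D@d)-.019-.0025-.01); yw=np.degrees(np.arctan2(d[1],d[0])); print(st,yw)
plan([*st,.185],down(yw),10)
E
```

```text
t: 11.38
tcp_pos: [0.4169, -0.2198, 0.1]
orientation: [0.0, 0.997, -0.08, 0.001]
contact_force: [0.4, 1.4, -1.0]
grip_width: 0.0195
grasp_force: 68.6
t: 12.0
tcp_pos: [0.4221, -0.1934, 0.194]
orientation: [0.001, 0.997, -0.08, 0.003]
contact_force: [0.3, 0.4, -1.4]
grip_width: 0.0195
grasp_force: 68.8
scene [435.7 227.9] 45 [ 0.444  -0.2518  0.0058] pan [0.0227 0.018 ]
scene [454.  240.2] 56 [ 0.3809 -0.241   0.007 ] pan [ 0.     -0.0419]
scene [286.8 290.6] 86 [0.4877 0.1637 0.0062] pan [-0.3771  0.1399]
scene [299.7 309. ] 93 [0.4235 0.1819 0.0081] pan [-0.4072  0.0803]
side [313.8 284.2] 31 [0.4895 0.1581 0.0063] pan [-0.3713  0.1406]
side [331.6 294.5] 43 [0.4254 0.1807 0.0093] pan [-0.4056  0.082 ]
wrist [365.  181.8] 1110 [ 0.4412 -0.2457  0.0168] pan [0.0161 0.0165]
wrist [435.7 168.4] 31 [ 0.4448 -0.3079  0.0269] pan [0.0779 0.0082]
wrist [362.7 242.7] 908 [ 0.3822 -0.2366  0.017 ] pan [-0.004  -0.0398]
[0.45929233 0.20869887] -96.37182240379465
10 x [0.0, -0.01, -0.28, -0.0017, -0.0404, 0.0004] |t| 0.0404 |w| 0.28 end [0.4596 0.2089 0.1853]
```

Both are in the pan. Now the second pair.

```bash
python3 -m pendant '[[[0,0,-0.28,-0.0017,-0.0404,0,0],[0,0,-0.28,-0.0017,-0.0404,0,0],[0,0,-0.28,-0.0017,-0.0404,0,0],[0,0,-0.28,-0.0017,-0.0404,0,0],[0,0,-0.28,-0.0017,-0.0404,0,0],[0,0,-0.28,-0.0017,-0.0404,0,0],[0,0,-0.28,-0.0017,-0.0404,0,0],[0,0,-0.28,-0.0017,-0.0404,0,0],[0,0,-0.28,-0.0017,-0.0404,0,0],[0,0,-0.28,-0.0017,-0.0404,0,0]]]' | head -2
python3 -m pendant '[[[0,0,0,0,0,0,0]]]' | head -3
python3 - <<'E'
from h import *
plan([.4593,.2087,.0995],down(-96.4),4)
E
```

```text
t: 13.4
tcp_pos: [0.4594, 0.2096, 0.1884]
t: 13.52
tcp_pos: [0.4593, 0.2101, 0.1881]
orientation: [0.001, 0.999, -0.055, -0.0]
4 x [0.03, 0.01, 0.03, 0.0, 0.0003, 0.0221] |t| 0.0222 |w| 0.04 end [0.4592 0.2089 0.0997]
```

```bash
python3 -m pendant '[[[0,0,0,0,0.0003,0.03,0],[0,0,0,0,0.0003,0.03,0],[0,0,0,0,0,0.0285,0],[0,0,0,0,0,0,0]]]' 
python3 -m pendant '[[[0,0,0,0,0.006,0,0],[0,0,0,0,0.015,0,0],[0,0,0,0,0.015,0,0],[0,0,0,0,0.015,0,0],[0,0,0,0,0.015,0,0],[0,0,0,0,0.015,0,0],[0,0,0,0,0.015,0,0],[0,0,0,0,0.015,0,0],[0,0,0,0,0.015,0,0],[0,0,0,0,0.015,0,0]]]'
python3 - <<'E'
from look import *
cand('scene')
plan([.4138,-.199,.0995],down(-96.4),18)
E
```

```text
t: 14.02
tcp_pos: [0.4587, 0.2065, 0.0987]
orientation: [0.001, 0.998, -0.056, -0.001]
contact_force: [0.4, -0.2, -0.5]
grip_width: 0.0194
grasp_force: 69.0
t: 15.28
tcp_pos: [0.4441, 0.0666, 0.1013]
orientation: [0.0, 0.998, -0.056, 0.001]
contact_force: [-0.2, 0.9, -0.9]
grip_width: 0.0193
grasp_force: 69.0
scene [435.5 227.7] 42 [ 0.4448 -0.252   0.0058] pan [0.023  0.0187]
scene [453.5 239.9] 48 [ 0.3807 -0.2383  0.0091] pan [-0.0026 -0.0416]
scene [356.8 286.4] 52 [0.4051 0.0448 0.0047] pan [-0.276   0.0362]
18 x [0.0, -0.01, -0.0, -0.0, 0.0148, 0.0001] |t| 0.0148 |w| 0.01 end [ 0.4142 -0.1993  0.0999]
```

```bash
python3 -m pendant '[[[0,0,0,0,0.0148,0.0003,0],[0,0,0,0,0.0148,0.0003,0],[0,0,0,0,0.0148,0.0003,0],[0,0,0,0,0.0148,0,0],[0,0,0,0,0.0148,0,0],[0,0,0,0,0.0148,0,0],[0,0,0,0,0.0148,0,0],[0,0,0,0,0.0148,0,0],[0,0,0,0,0.0148,0,0]]]' | sed -n 2p
python3 -m pendant '[[[0,0,0,0,0.0148,0,0],[0,0,0,0,0.0148,0,0],[0,0,0,0,0.0148,0,0],[0,0,0,0,0.0148,0,0],[0,0,0,0,0.0148,0,0],[0,0,0,0,0.0148,0,0],[0,0,0,0,0.0148,0,0],[0,0,0,0,0.0148,0,0],[0,0,0,0,0.013,0,0]]]'
python3 -m pendant '[[[0,0,0,0,0,0,0],[0,0,0,0,-0.005,-0.01,0],[0,0,0,0,-0.01,-0.04,0],[0,0,0,0,-0.01,-0.05,0],[0,0,0,0,-0.02,-0.03,0],[0,0,0,0,0,0,0]]]'
python3 - <<'E'
from look import *
cand('scene');c=cand('wrist');cv2.imwrite('pics/w3.png',c['img'])
E
```

```text
tcp_pos: [0.4293, -0.0658, 0.1005]
t: 17.58
tcp_pos: [0.4146, -0.1963, 0.1006]
orientation: [0.0, 0.998, -0.056, 0.001]
contact_force: [0.3, -0.4, -1.4]
grip_width: 0.0196
grasp_force: 69.1
t: 18.32
tcp_pos: [0.4204, -0.1494, 0.2337]
orientation: [0.001, 0.998, -0.055, 0.003]
contact_force: [0.6, -0.1, -1.9]
grip_width: 0.0192
grasp_force: 69.2
scene [439.5 226.4] 42 [ 0.4444 -0.267   0.0036] pan [0.0376 0.0156]
scene [428.1 231. ] 46 [ 0.4439 -0.2241  0.0086] pan [-0.0046  0.0232]
scene [457.4 237.3] 50 [ 0.3786 -0.2494  0.0123] pan [ 0.0079 -0.0458]
scene [448.6 244.1] 55 [ 0.3806 -0.2217  0.0048] pan [-0.019  -0.0385]
wrist [487.2 154.2] 37 [ 0.4513 -0.3292  0.0252] pan [0.1    0.0105]
wrist [395.7 172.7] 1764 [ 0.4414 -0.2396  0.0149] pan [0.0102 0.0178]
wrist [408.9 226.3] 736 [ 0.3822 -0.251   0.0179] pan [ 0.0101 -0.0425]
wrist [375.1 233. ] 731 [ 0.3766 -0.2149  0.0116] pan [-0.0264 -0.0412]
```

View pics/w3.png

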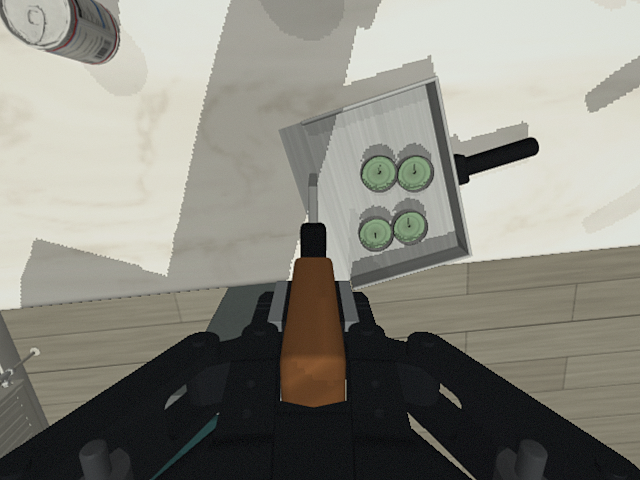

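All four candles are on the pan floor at (380,174), (415,173), (376,233), (410,227), well behind the lip. Now return the scraper.

Run:
```python
from h import *
h=np.load('home.npz'); print(h['p'])
plan([.4258,.2095,.238],h['Q'],13)
```

```text
[0.45175265 0.26657034 0.11829836]
13 x [1.03, 2.56, -3.21, 0.0068, -0.0274, 0.0025] |t| 0.0284 |w| 4.24 end [0.4258 0.2093 0.2378]
```

```bash
python3 -m pendant '[[[1.03,2.56,-3.21,0.0068,-0.0274,0.0025,0],[1.03,2.56,-3.21,0.0068,-0.0274,0.0025,0],[1.03,2.56,-3.21,0.0068,-0.0274,0.0025,0],[1.03,2.56,-3.21,0.0068,-0.0274,0.0025,0],[1.03,2.56,-3.21,0.0068,-0.0274,0.0025,0],[1.03,2.56,-3.21,0.0068,-0.0274,0.0025,0],[1.03,2.56,-3.21,0.0068,-0.0274,0.0025,0],[1.03,2.56,-3.21,0.0068,-0.0274,0.0025,0],[1.03,2.56,-3.21,0.0068,-0.0274,0.0025,0]]]' | head -2
python3 -m pendant '[[[1.03,2.56,-3.21,0.0068,-0.0274,0.0025,0],[1.03,2.56,-3.21,0.0068,-0.0274,0.0025,0],[1.03,2.56,-3.21,0.0068,-0.0274,0.0025,0],[1.03,2.56,-3.21,0.0068,-0.0274,0.0025,0],[0,0,0,0,0,0,0]]]'
python3 - <<'E'
from h import *
h=np.load('home.npz'); p,Q=plan(h['p']-.08*h['Q'][:,2],h['Q'],4)
E
```

```text
t: 19.55
tcp_pos: [0.4529, 0.0998, 0.2284]
t: 20.18
tcp_pos: [0.4253, 0.2095, 0.2364]
orientation: [-0.096, 0.905, 0.301, 0.285]
contact_force: [-0.1, 0.5, -1.1]
grip_width: 0.0194
grasp_force: 69.1
4 x [-0.01, 0.04, 0.0, -0.0057, -0.0074, 0.0121] |t| 0.0153 |w| 0.04 end [0.4148 0.2388 0.1838]
```

```bash
python3 -m pendant '[[[0,0,0,-0.0057,-0.0074,0.0121,0],[0,0,0,-0.0057,-0.0074,0.0121,0],[0,0,0,-0.0057,-0.0074,0.0121,0],[0,0,0,-0.0057,-0.0074,0.0121,0],[0,0,0,0,0,0,0],[0,0,0,0,0,0,0]]]'
python3 - <<'E'
from h import *
h=np.load('home.npz'); Q=h['Q']; print((Q.T@(now()[0]-h['p'])).round(4), np.degrees(R.from_matrix(now()[1].T@Q).as_rotvec()).round(2))
# scraper blade position check from scene depth, tool frame
c=cam('scene'); p,T=now(); P=[]
for v in range(220,330):
    for u in range(200,330):
        q=T.T@(world(c,u,v)-p)
        if abs(q[1])<.02 and .03<q[2]<.1 and abs(q[0])<.06: P.append(q)
P=np.array(P); print(len(P)); 
for lo in(.035,.05,.065,.08):
    s=P[(P[:,2]>lo)&(P[:,2]<lo+.015)]; print(lo,np.median(s,0).round(4) if len(s) else 0, len(s))
E
```

```text
t: 20.92
tcp_pos: [0.4159, 0.2382, 0.1859]
orientation: [-0.096, 0.905, 0.301, 0.286]
contact_force: [0.9, 0.8, -1.0]
grip_width: 0.0196
grasp_force: 69.1
[ 0.0015  0.0011 -0.0816] [ 0.03  0.04 -0.07]
1408
0.035 [-0.0023 -0.004   0.0423] 321
0.05 [-0.0025 -0.0035  0.0576] 354
0.065 [-0.0052 -0.0033  0.0725] 354
0.08 [-0.0035 -0.0033  0.0864] 292
```

```bash
python3 -m pendant '[[[0,0,0,-0.001,-0.001,0.008,0],[0,0,0,-0.0005,0,0.012,0],[0,0,0,0,0,0.012,0],[0,0,0,0,0,0.012,0],[0,0,0,0,0,0.012,0],[0,0,0,0,0,0.012,0],[0,0,0,0,0,0,0]]]'
python3 - <<'E'
from h import *
h=np.load('home.npz'); Q=h['Q']; print((Q.T@(now()[0]-h['p'])).round(4), Q.T@state()['contact_force'],state()['torque'])
E
```

```text
t: 21.85
tcp_pos: [0.4459, 0.262, 0.1282]
orientation: [-0.096, 0.905, 0.3, 0.286]
contact_force: [5.5, 3.7, -0.0]
grip_width: 0.0192
grasp_force: 68.8
[-0.0004  0.0001 -0.0124] [5.38278508 0.35572543 3.7909243 ] [ 0.66677948 -0.99844097 -0.06337312]
```

```bash
python3 -m pendant '[[[0,0,0,0.0006,0,0.004,0],[0,0,0,0,0,0.004,0],[0,0,0,0,0,0.003,0],[0,0,0,0,0,0,0]]]'
python3 - <<'E'
from h import *
h=np.load('home.npz'); Q=h['Q']; print((Q.T@(now()[0]-h['p'])).round(4), Q.T@state()['contact_force'],state()['torque'])
E
```

```text
t: 22.35
tcp_pos: [0.4509, 0.2657, 0.1199]
orientation: [-0.096, 0.905, 0.3, 0.286]
contact_force: [3.5, 2.7, -0.4]
grip_width: 0.0191
grasp_force: 69.2
[-0.0001  0.0001 -0.002 ] [ 3.36064091 -0.11110291  2.88080918] [ 0.30178511 -0.45687396 -0.08209716]
```

```bash
python3 -m pendant '[[[0,0,0,0.0003,0,0.0015,0],[0,0,0,0,0,0.0015,0],[0,0,0,0,0,0,0]]]'
python3 - <<'E'
from h import *
h=np.load('home.npz'); Q=h['Q']; print((Q.T@(now()[0]-h['p'])).round(4), Q.T@state()['contact_force'],state()['torque'])
E
```

```text
t: 22.72
tcp_pos: [0.4523, 0.2667, 0.1185]
orientation: [-0.096, 0.905, 0.301, 0.285]
contact_force: [-16.7, -12.4, 15.1]
grip_width: 0.019
grasp_force: 72.9
[0.0005 0.0002 0.0001] [ -8.30192626  -0.1449769  -24.33881675] [-0.86150044  1.24468815 -0.01379387]
```

Seated (24 N on the floor of the stand at the original depth). Relax, open and withdraw.

```bash
python3 -m pendant '[[[0,0,0,0,0,-0.0008,0],[0,0,0,0,0,0,0.3],[0,0,0,0,0,0,0.7],[0,0,0,0,0,0,0.7],[0,0,0,0,0,0,0.7],[0,0,0,0,0,0,0.7]]]' 
python3 -m pendant '[[[0,0,0,0,0,-0.012,0.7],[0,0,0,0,0,-0.018,0.7],[0,0,0,0,0,-0.018,0.7],[0,0,0,0,0,-0.018,0.7],[0,0,0,0,0,-0.014,0.7],[0,0,0,0.01,0.01,-0.03,0.7],[0,0,0,0.01,0.01,-0.03,0.7],[0,0,0,0,0.03,0,0.7],[0,0,0,0,0.03,0,0.7],[0,0,0,0,0,0,0.7]]]'
python3 - <<'E'
from look import *
c=cand('scene'); im=c['img'][190:340,190:390]; cv2.imwrite('pics/fin.png',cv2.resize(im,(800,600),interpolation=cv2.INTER_CUBIC))
o=load('side'); n=cam('side')
# compare region of scraper/stand/bystanders with start image
for nm,(u0,u1,v0,v1) in dict(scraper=(255,330,240,300),tin=(285,310,228,262),shaker=(258,275,248,285),jar=(303,332,190,232)).items():
    D=np.abs(o['img'][v0:v1,u0:u1].astype(int)-n['img'][v0:v1,u0:u1]).max(2); print(nm,D.mean().round(1),(D>40).sum())
E
```

```text
t: 23.48
tcp_pos: [0.4521, 0.2666, 0.1186]
orientation: [-0.096, 0.905, 0.3, 0.286]
contact_force: [-0.2, 0.2, -1.2]
grip_width: 0.0598
grasp_force: 0.0
t: 24.72
tcp_pos: [0.4493, 0.1625, 0.2447]
orientation: [-0.096, 0.905, 0.299, 0.286]
contact_force: [0.8, -1.1, -0.6]
grip_width: 0.06
grasp_force: 0.0
scene [439.6 226.3] 41 [ 0.4412 -0.2629  0.0069] pan [0.033  0.0132]
scene [428.  231.1] 47 [ 0.4407 -0.2194  0.0121] pan [-0.0098  0.021 ]
scene [457.3 237.3] 48 [ 0.3813 -0.253   0.0094] pan [ 0.0119 -0.0437]
scene [448.6 244.1] 55 [ 0.3794 -0.22    0.0062] pan [-0.0209 -0.0393]Traceback (most recent call last):
  File "<stdin>", line 6, in <module>
    return format.read_array(
           ~~~~~~~~~~~~~~~~~^
        bytes,
        ^^^^^^
    ...<2 lines>...
        max_header_size=self.max_header_size
        ^^^^^^^^^^^^^^^^^^^^^^^^^^^^^^^^^^^^
    )
    ^
    data = _read_bytes(fp, read_size, "array data")
    r = fp.read(size - len(data))
    data = self._read1(n)
    self._update_crc(data)
    ~~~~~~~~~~~~~~~~^^^^^^
    raise BadZipFile("Bad CRC-32 for file %r" % self.name)
zipfile.BadZipFile: Bad CRC-32 for file 'img.npy'
```

View pics/fin.png

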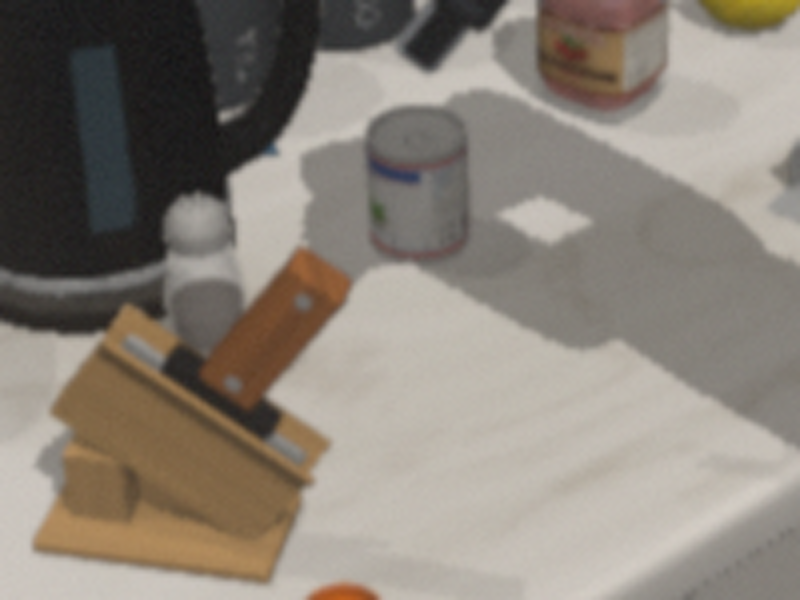

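Scraper looks seated exactly as at the start, and the bystanders look unmoved. I'll do a quick numeric comparison with the starting picture, then sign off.

Run:
```python
from h import *
a0=cv2.imread('pics/scene0.png',0); b=cv2.cvtColor(load('scene')['img'],cv2.COLOR_BGR2GRAY)
for nm,(u0,u1,v0,v1) in dict(grip=(240,280,250,292),blade=(214,270,270,310),tin=(279,310,214,256),shaker=(229,250,236,270),jar=(322,360,168,218)).items():
    t=a0[v0:v1,u0:u1]; r=cv2.matchTemplate(b[v0-5:v1+5,u0-5:u1+5],t,cv2.TM_CCOEFF_NORMED); _,m,_,l=cv2.minMaxLoc(r); print(nm,round(m,3),l[0]-5,l[1]-5)
```

```text
grip 0.956 0 0
blade 0.997 0 0
tin 0.746 0 0
shaker 0.997 0 0
jar 0.815 0 0
```

```bash
python3 -c "
from plant import sign_off
print(sign_off())"
```

```text
the job is handed in; nothing more can be done
None
```

All four tea lights were swept completely into the dustpan and the scraper is back home in its stand. The tin, shaker and jar were left unmoved, and the job was handed in after about 25 s of robot time.

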